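Fit a taper arbor and tray the made-up drill tool

ROBOT

A 6-joint arm with a two-finger parallel gripper is mounted at the origin on the work surface; the furniture and walls round the work are solid. World frame = base frame: x ahead of the robot, y to its left, z up, the work surface at z = 0. Lengths are in mm, angles in rad, forces in N, time in s.
With the tool pointing down it reaches from about 350 to 875 mm from the base axis. Payload 4.2 kg.
Tool frame: the origin (TCP) lies midway between the tips of the shut fingers; the grasp point (between the pads) lies 19 mm behind it (arm.tcp_to_grasp is the distance from the TCP to the grasp point, in mm); z points along the fingers, y is the line along which they close (so a half turn about z gives the same grasp; the last joint's range is limited). The gripper opens to 85 mm and grips with 20 to 120 N. Pads are 22 mm wide; open, the fingers measure 114 mm over their backs; the gripper's body (76 mm by 85 mm) begins 54 mm behind the grasp point. The pads swing forward as they close: fully open they stand 13 mm farther back than shut.
Start: joints at [-1.005, 0.385, 0.008, 0, -1.194, -0.259], TCP at [188.772, -595.789, 231.312] pointing down, gripper open.
Joint ranges: [-3.14, 3.14], [-1.21, 2.06], [-1.07, 1.41], [-3.16, 2.05], [-2.99, -0.16], [-3.1, 3.1]. Speed limits (rad/s): [2.79, 2.79, 3.14, 3.14, 3.14, 3.14].

INTERFACE

Orientations are given as a unit quaternion [x, y, z, w].
In Python, from bench import arm gives the robot as it stands.
- The arm moves only by the tool arm_command, never from a script. Its argument "rows" is a list of rows, each a list of 2 entries, a list of its own where there are three numbers: the shift along the tool's x, y, z as a fraction of full scale, then the turn, a rotation vector about the tool's x, y, z as a fraction of full scale. In form: [[[x, y, z], [wx, wy, wz]], ...]. A call has 1 to 5 rows; each row is the pose to reach, as a shift and turn from the pose commanded when the call began, along the tool's axes at that moment, turning the shorter way round; what a row does not reach only later rows make up. Full scale, the value 1, is 0.25 m for a shift and 180 degrees for a turn. A row lasts 1/10 s, in which the tool goes at most 50 mm and 8.59 degrees, less where a joint would pass 70% of its speed; a pose out of reach is approached as far as the arm can. A call with a number of a shift or a turn outside -1 to 1 is refused whole. A call with a gripper value outside its range is refused whole. "grip" is the opening, from 0 (shut) to 1 (fully open), set as the call begins (left out, the last holds). The fingers move at their own pace and stop on an object; the grip force is fixed at half the most. Time passes only in rows, so rows that repeat a pose let the fingers close. It gives the time, the measured TCP pose, the force, the opening and the grip force at its end, in the units of the state.
- arm.read_state(): the state, without advancing time (a new reading comes with each control period).
- arm.get_image(name): name is "scene" or "side" or "wrist"; returns (picture, depth): 480x640x3 uint8, blue, green, red; 480x640 float32, mm along the optical axis (not along the pixel's ray), 0 where there is no reading.
- arm.camera_info(name): a dict with "fx", "fy", "cx", "cy" (pixels), "k1" (the pictures are not rectified: a ray, as slopes to the right and down, at radius r is drawn at 1 + k1 r^2 times it, then the intrinsics apply), "extrinsics" (4x4, takes a point from camera to world coordinates). Camera axes: x right, y down, z forward; pixel columns grow to the right and rows downward; lengths in mm; the calibration is good to about 2 mm. A picture is of the moment at which its call begins: read the wrist's pose just before it. camera_info takes no time and is no camera call; for the wrist camera it gives the pose at the moment of the call.
- arm.job_done(): hands the job in; it is judged then, once.
Trained networks look in the newest picture that a camera, given by its name, has taken for a name from the list of things; names that differ only in an ending like _2 or _b are one class to them, and where a whole thing is asked for, a point or a joint stands for the part that bears it (a point fixed in the world has none). Each returns a list of dicts, best first, with "score" (0 to 1); they miss things now and then, are a little off and sometimes report something else, mostly with a low value. They report only what shows in the picture. A call takes as long as a camera call.
- arm.spot_in(camera, query): "position" ([column, row] in pixels, amid what is visible of it).
The state is a dict: "clock": time; "joints": joint angles; "joint_vel": joint speeds; "joint_efforts": joint torques, N m; "position": TCP position; "ee_rot": TCP orientation; "contact_force": force on the tool from outside, world axes, zero at the start; "wrist_torque": the same for the moment, N m; "gripper_width": finger opening in mm; "grasp_force": force on a finger pad.
Only numpy, scipy, OpenCV 4.12 (cv2) and the standard library are available. Lean on these libraries where they do the work, as an engineer would, in place of code of your own. Each camera call takes 0.05 s, during which the arm holds its last target. There are 200 camera calls.

TASK

Take the drill chuck out of the wooden block, put its tapered shank into the steel sleeve where that stands on its plywood pad, and press it down firmly (a push of about 15 to 20 N, never more than 30 N) until the taper grips. Then lift it by the chuck alone, so that the sleeve hangs from it by friction, and stand the made-up tool upright inside the tin tray. Do not handle or tip the sleeve, and leave the screwdriver, screw jar and tape measure where they are.

Things in the scene. Friction and masses are not known exactly. Their poses are not given: they have to be found in the camera images.
- arbor: Drill chuck on a bright tapered shank, 135 mm long, 0.24 to 0.36 kg. Origin: centre of the shank's small end; +z along the axis from shank to chuck. Shank: a cone 16 mm in diameter at z = 0, 26 mm at z = 62 mm. Collar 39 mm in diameter, z = 62 to 69 mm. Above it the dark chuck with three closed jaws that make a blunt top at z = 135 mm, which can be pressed on.
- chuck_grip (a point): Point on the arbor's axis, 92 mm above its small end, amid the part of the chuck to grip: a cylinder 40 mm in diameter from z = 69 to 112 mm, narrowing above to 24 mm at 128 mm.
- rack: Wooden tool block fixed to the work surface, 80 (x) by 120 (y) by 66 mm high; origin: centre of its underside. At the start the arbor hangs upright by its collar, shank down, in the loose 30 mm hole at y = +25 mm; lift it straight up by 65 mm or more to clear the block. The two small holes stay empty.
- sleeve: Dark steel taper sleeve standing loose on a plywood pad, mouth up, about 0.3 kg. Origin: centre of its underside; +z up. Foot flange 60 mm in diameter, 9 mm thick; tube 46 mm in diameter, 103 mm high overall. Inside sits a bright tapered liner that matches the shank, 42 mm long, its top edge 22 mm wide and 82 to 102 mm above the underside. Its depth differs from run to run.
- sleeve_mouth (a point): Centre of the sleeve's rim, 103 mm above its underside; the mouth is 33 mm wide. The shank comes tight where its small end is 38 to 61 mm below this point, unmeasured, so feel for it; the collar always stops short of the rim. From first touch the push needed climbs slowly, then by 4 to 15 N per mm. Pressed with 10 N or more the taper carries the sleeve with ease.
- pad: Plywood pad fixed to the work surface, 110 by 130 mm, 12 mm thick; origin: centre of its underside. The sleeve stands on it at the start.
- tray: Shallow tin tray fixed to the work surface, 90 mm (its x) by 150 mm (its y) outside, walls 20 mm high and 2 mm thick, floor 2 mm thick. Origin: centre of its underside.
- driver_d: Bystander: small red-handled screwdriver lying loose, 20x130x19 mm. Origin: centre of its underside.
- screw_jar: Bystander: clear jar with a grey lid standing loose, 62 mm in diameter, 80 mm high. Origin: centre of its underside.
- tape_measure: Bystander: yellow tape measure lying loose, 65x76x35 mm. Origin: centre of its underside.

How it is judged:
By the outcome, as a careful person would: the job done as asked, in the order asked, and still so for the second after the job is handed in, with the robot touching nothing.
It also fails if it takes over 58 s, if anything falls off the work surface, if the arm or the gripper's body presses on something with over 40 N, if the wrist force passes 120 N, or if a joint passes its speed limit or range.

## Working session

There is one attempt and no reset: what is moved stays moved. The work goes in short steps, Python scripts to look and compute and a tool call to move; the robot and the scene stay as the last step left them, time stands still between calls to the robot, and variables do not carry over. Pictures are saved under pics/ and viewed, at most 10 in all, crops included, and the job is handed in when it is done.

Besides the shell and the picture viewer there is one more tool, called after ">>>" as name(argument=value, ...), one argument or row to a line, values as JSON. arm_command: Moves the arm, as the interface text tells. Shift numbers are shares of 0.25 m and turn numbers shares of 180 degrees, none past 1 either way. Its arguments: {"type":"object","properties":{"rows":{"type":"array","items":{"type":"array"}},"grip":{"type":"number"}},"required":["rows"]}

```bash
mkdir -p pics; cat > h.py <<'E'
import numpy as np, cv2
from bench import arm
from scipy.spatial.transform import Rotation as R
def ray(ci,u,v):
    a=np.array([(u-ci["cx"])/ci["fx"],(v-ci["cy"])/ci["fy"]]);s=a.copy()
    for _ in range(20): s=a/(1+ci["k1"]*(s@s))
    return np.array([s[0],s[1],1.])
def world(ci,u,v,d):
    E=np.array(ci["extrinsics"]);return E[:3,:3]@(ray(ci,u,v)*d)+E[:3,3]
def atz(ci,u,v,z):
    E=np.array(ci["extrinsics"]);r=E[:3,:3]@ray(ci,u,v);o=E[:3,3];return o+r*(z-o[2])/r[2]
def cloud(ci,D):
    v,u=np.mgrid[0:480,0:640]
    a=np.stack([(u-ci["cx"])/ci["fx"],(v-ci["cy"])/ci["fy"]],-1);s=a.copy()
    for _ in range(15): s=a/(1+ci["k1"]*(s**2).sum(-1,keepdims=True))
    P=np.concatenate([s,np.ones((480,640,1))],-1)*D[...,None]
    E=np.array(ci["extrinsics"]);return P@E[:3,:3].T+E[:3,3]
def st():
    s=arm.read_state();print(s["clock"],np.round(s["position"],1),np.round(s["ee_rot"],4),np.round(s["contact_force"],1),round(s["gripper_width"],1),round(s["grasp_force"],1),np.round(s["joints"],3));return s
def tool(s,p):
    "world target TCP -> shift fractions"
    return np.round(R.from_quat(s["ee_rot"]).inv().apply(np.array(p)-s["position"])/250,4)
E
python3 - <<'E'
from h import *
np.set_printoptions(suppress=True,precision=1)
s=st()
ims=[]
for c in ["scene","side"]:
    I,D=arm.get_image(c);ci=arm.camera_info(c);np.savez(f"{c}0.npz",I=I,D=D);ims.append(I)
    print(c,np.array(ci["extrinsics"])[:3].round(2).tolist(),ci["fx"],ci["k1"])
    for q in ["arbor","chuck_grip","rack","sleeve","sleeve_mouth","pad","tray","driver_d","screw_jar","tape_measure"]:
        for r in arm.spot_in(c,q)[:2]:
            u,v=r["position"];d=D[int(v),int(u)]
            print(q,round(r["score"],2),[round(u),round(v)],world(ci,u,v,d) if d>0 else 0)
    cv2.imwrite(f"pics/{c}0.png",I)
E
```

```text
0.0 [ 188.6 -595.2  230.2] [-0.2  1.   0.  -0. ] [0.9 0.8 0.1] 85.6 0.0 [-1.   0.4  0.  -0.  -1.2 -0.3]
scene [[-0.65, -0.34, 0.68, -2.79], [-0.76, 0.27, -0.58, 572.88], [0.01, -0.9, -0.44, 475.89]] 434.68601782282275 -0.04928245664711088
arbor 0.6 [309, 236] [604.3  84.8 100.4]
chuck_grip 0.63 [311, 236] [597.   86.6 105.7]
chuck_grip 0.48 [416, 283] [453.8 -78.3   0.7]
rack 0.88 [324, 266] [573.8  69.3  40.5]
sleeve 0.59 [269, 310] [478.  266.6  73.8]
sleeve 0.54 [380, 307] [429.3  58.   14. ]
sleeve_mouth 0.68 [308, 232] [604.5  87.4 111.8]
sleeve_mouth 0.6 [270, 310] [477.5 265.8  74. ]
pad 0.79 [264, 347] [473.8 281.9  11.2]
tray 0.75 [418, 284] [449.4 -80.8  -0.6]
tray 0.15 [207, 294] [645.  294.4  30.2]
driver_d 0.81 [378, 310] [426.9  66.   11.8]
driver_d 0.33 [310, 234] [600.4  85.4 107.5]
screw_jar 0.77 [336, 225] [697.5 -73.6  47.5]
screw_jar 0.15 [310, 235] [597.5  86.7 106.4]
tape_measure 0.75 [208, 296] [641.5 294.8  28.6]
side [[1.0, -0.02, 0.02, 545.32], [-0.02, -0.59, 0.8, -666.06], [-0.0, -0.8, -0.59, 661.5]] 500.21424645360196 -0.04989375529742836
arbor 0.58 [353, 250] [616.4  51.7 112.4]
chuck_grip 0.84 [354, 249] [617.3  52.7 113.7]
rack 0.76 [345, 288] [600.3   0.9  65.8]
sleeve 0.58 [291, 211] [497.9 232.6  80.1]
sleeve 0.37 [260, 344] [447.2 -65.8  -1.8]
sleeve_mouth 0.65 [295, 213] [505.7 231.1  77.3]
pad 0.73 [352, 250] [614.5  52.9 112. ]
pad 0.61 [280, 237] [471.4 235.9   9.7]
tray 0.33 [344, 287] [598.9   4.5  64.6]
driver_d 0.58 [260, 298] [442.2  29.1  18.2]
screw_jar 0.75 [422, 336] [ 715.2 -121.3   70.7]
screw_jar 0.58 [344, 285] [599.5  11.2  64.1]
tape_measure 0.66 [371, 223] [673.4 252.5  32.5]
```

```bash
python3 - <<'E'
from h import *
np.set_printoptions(suppress=True,precision=1)
for c in ["scene","side"]:
    ci=arm.camera_info(c);z=np.load(f"{c}0.npz");D=z["D"];P=cloud(ci,D);ok=D>0
    def sel(n,cx,cy,r,z0,z1):
        m=ok&(np.hypot(P[...,0]-cx,P[...,1]-cy)<r)&(P[...,2]>z0)&(P[...,2]<z1);Q=P[m]
        if len(Q)>20:
            (a,b),rad=cv2.minEnclosingCircle(Q[:,:2].astype(np.float32));print(c,n,len(Q),"med",np.median(Q,0),"lo",np.percentile(Q,2,0),"hi",np.percentile(Q,98,0))
            # circle fit
            A=np.c_[2*Q[:,:2],np.ones(len(Q))];s=np.linalg.lstsq(A,(Q[:,:2]**2).sum(1),rcond=None)[0];print("   circ",s[:2],np.sqrt(s[2]+s[:2]@s[:2]))
    sel("chuck",615,70,45,76,112);sel("chucktop",615,70,45,122,160)
    sel("sleevetube",495,250,60,30,105);sel("rim",495,250,60,108,125);sel("racktop",610,50,90,60,69)
    m=ok&(np.abs(P[...,0]-440)<90)&(np.abs(P[...,1]+80)<110)&(P[...,2]>8)&(P[...,2]<26)&(P[...,1]<15)
    Q=P[m][:,:2].astype(np.float32);print("tray",len(Q),cv2.minAreaRect(Q),Q.min(0),Q.max(0))
I=np.hstack([np.load("scene0.npz")["I"][140:440,150:550],np.load("side0.npz")["I"][140:440,150:550]])
cv2.imwrite("pics/a.png",I)
E
```

```text
scene chuck 325 med [604.4  86.7  94.1] lo [598.3  62.9  76.7] hi [629.5  94.9 110.7]
   circ [618.6  74.3] 19.173563943419715
scene chucktop 135 med [613.7  79.2 129.4] lo [602.7  63.7 122.4] hi [626.9  89.8 138.5]
   circ [615.   77.2] 9.97118624078131
scene sleevetube 1165 med [478.7 266.2  71.8] lo [472.7 240.6  31.7] hi [509.  277.9 104.2]
   circ [493.2 256.8] 19.795997797771538
scene rim 329 med [494.4 257.7 113.6] lo [473.7 236.1 108.2] hi [517.2 277.1 115.4]
   circ [494.8 256.5] 19.40561842403567
scene racktop 950 med [596.9  49.3  65.1] lo [553.3  -7.6  60.7] hi [658.5 115.   67.3]
   circ [609.3  53.3] 45.77473266136867
tray 801 ((427.351806640625, -94.41765594482422), (140.73110961914062, 215.14283752441406), 10.599983215332031) [ 350.4 -189.9] [508.2  14.8]
side chuck 336 med [618.3  55.9  94.7] lo [599.7  51.8  77. ] hi [639.2  71.4 111.1]
   circ [619.9  72.5] 19.665005061365513
side chucktop 190 med [619.3  66.  129.8] lo [605.6  55.9 122.6] hi [634.   78.9 139.2]
   circ [619.6  68.2] 10.296490869432558
side sleevetube 638 med [499.  235.8  70.4] lo [476.9 230.7  32. ] hi [520.5 268.5 104. ]
   circ [498.5 251.5] 19.963172745985755
side rim 197 med [498.3 250.6 113.5] lo [477.6 231.  108.4] hi [520.1 276.2 116.3]
   circ [498.3 252.9] 19.703553737589594
side racktop 1564 med [602.8  34.1  65.6] lo [557.2 -14.9  61.1] hi [660.7  98.4  68. ]
   circ [609.5  43.6] 42.08056946204456
tray 731 ((423.4918212890625, -75.47988891601562), (141.98947143554688, 174.8438720703125), 10.76463794708252) [ 350.  -163.3] [505.1  14.9]
```

View pics/a.png

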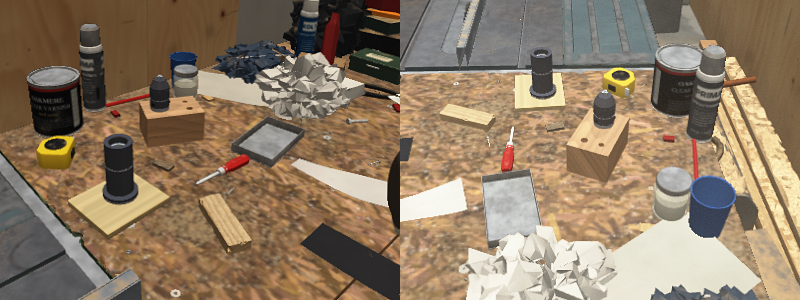

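The pictures show the chuck in the block (scene ~310,235), the sleeve on its pad (~270,310) and the tray (~417,284; side ~260,345). The positions agree to a few mm between cameras: chuck about (619,73), sleeve about (497,254). I'll approach above the chuck.

```bash
python3 - <<'E'
from h import *
s=st(); print(s["ee_rot"]); print(tool(s,[612,66,290])); print(R.from_quat(s["ee_rot"]).as_matrix().round(3))
ci=arm.camera_info("wrist");print(np.array(ci["extrinsics"])[:3].round(2).tolist(),ci["fx"])
E
```

```text
1.1 [ 188.8 -595.8  231.3] [-0.1528  0.9883  0.     -0.    ] [0.7 0.2 0.9] 85.2 0.0 [-1.005  0.385  0.008  0.    -1.194 -0.259]
[-1.52830579e-01  9.88252404e-01  3.93190934e-06 -3.77368273e-06]
[-2.4134  2.0121 -0.2348]
[[-0.953 -0.302 -0.   ]
 [-0.302  0.953  0.   ]
 [ 0.     0.    -1.   ]]
[[-0.3, 0.92, 0.26, 123.1], [0.95, 0.29, 0.08, -615.58], [0.0, 0.27, -0.96, 373.07]] 377.92469661653035
```

>>> arm_command(
  rows=[
    [[-0.15,0.12,-0.16],[0,0,0]],
    [[-0.3,0.25,-0.24],[0,0,0]],
    [[-0.45,0.37,-0.24],[0,0,0]],
    [[-0.6,0.5,-0.24],[0,0,0]],
    [[-0.75,0.63,-0.24],[0,0,0]],
  ],
)

```text
clock: 1.6
position: [314.6, -397.3, 291.9]
ee_rot: [-0.153, 0.988, -0.001, 0.001]
contact_force: [1.6, -0.2, -0.4]
gripper_width: 85.5
grasp_force: 0.0
```

>>> arm_command(
  rows=[
    [[-0.15,0.13,0],[0,0,0]],
    [[-0.3,0.25,0],[0,0,0]],
    [[-0.45,0.38,0],[0,0,0]],
    [[-0.6,0.5,0],[0,0,0]],
    [[-0.75,0.63,0],[0,0,0]],
  ],
)

```text
clock: 2.1
position: [445.8, -190.3, 291.7]
ee_rot: [-0.153, 0.988, -0.0, 0.001]
contact_force: [0.7, -1.2, -0.2]
gripper_width: 85.5
grasp_force: 0.0
```

>>> arm_command(
  rows=[
    [[-0.15,0.13,0],[0,0,0]],
    [[-0.3,0.25,0],[0,0,0]],
    [[-0.45,0.38,0],[0,0,0]],
    [[-0.6,0.5,0],[0,0,0]],
    [[-0.75,0.63,0],[0,0,0]],
  ],
)

```text
clock: 2.6
position: [577.0, 16.5, 291.6]
ee_rot: [-0.153, 0.988, -0.0, 0.0]
contact_force: [1.1, -0.8, 0.9]
gripper_width: 85.3
grasp_force: 0.0
```

>>> arm_command(
  rows=[
    [[-0.08,0.06,0],[0,0,0]],
    [[-0.16,0.12,0],[0,0,0]],
    [[-0.16,0.12,0],[0,0,0]],
    [[-0.16,0.12,0],[0,0,0]],
  ],
)

```text
clock: 3.0
position: [605.2, 55.6, 290.8]
ee_rot: [-0.153, 0.988, -0.0, -0.001]
contact_force: [0.1, 0.3, 0.1]
gripper_width: 85.6
grasp_force: 0.0
```

```bash
cat > w.py <<'E'
from h import *
import sys
np.set_printoptions(suppress=True,precision=1)
s=st();ci=arm.camera_info("wrist");I,D=arm.get_image("wrist");cv2.imwrite(f"pics/{sys.argv[1]}.png",I);P=cloud(ci,D);ok=D>0;np.savez(sys.argv[1]+".npz",I=I,P=P,ok=ok)
def fit(n,cx,cy,r,z0,z1):
    Q=P[ok&(np.hypot(P[...,0]-cx,P[...,1]-cy)<r)&(P[...,2]>z0)&(P[...,2]<z1)]
    if len(Q)<20: print(n,"few",len(Q));return
    A=np.c_[2*Q[:,:2],np.ones(len(Q))];c=np.linalg.lstsq(A,(Q[:,:2]**2).sum(1),rcond=None)[0]
    (a,b),rad=cv2.minEnclosingCircle(Q[:,:2].astype(np.float32))
    print(n,len(Q),"med",np.median(Q,0),"lo",np.percentile(Q,3,0),"hi",np.percentile(Q,97,0),"circ",c[:2],np.sqrt(c[2]+c[:2]@c[:2]),"mec",a,b,rad)
E
python3 -i w.py w1 <<'E'
fit("chuckcyl",618,73,40,80,112)
fit("coll",618,73,40,68,78)
fit("top",618,73,40,128,150)
for q in ["arbor","chuck_grip"]:
    for r in arm.spot_in("wrist",q)[:2]: print(q,r,atz(ci,*r["position"],120))

E
```

```text
3.0 [605.2  55.6 290.8] [-0.2  1.  -0.  -0. ] [0.1 0.3 0.1] 85.6 0.0 [ 0.4  0.3  0.1 -0.  -1.3 -1.6]
chuckcyl 286 med [602.4  64.5  98.4] lo [599.   53.8  81.2] hi [619.   86.9 111.1] circ [619.2  73.9] 20.093695157215265 mec 618.1467895507812 73.35873413085938 20.45683479309082
coll 37 med [601.1  67.7  74.7] lo [599.3  54.8  68.3] hi [613.5  83.3  77.6] circ [619.2  73.8] 19.723264736631638 mec 612.75439453125 70.72126770019531 18.59013557434082
top 796 med [617.8  73.1 131.2] lo [607.1  62.  128.5] hi [630.2  85.2 138.7] circ [618.7  73.7] 9.498126159966585 mec 618.755615234375 73.777587890625 13.945693016052246
arbor {'position': [328.4, 229.1], 'score': 0.71} [616.7  71.9 120. ]
chuck_grip {'position': [329.7, 225.9], 'score': 0.68} [613.7  72.1 120. ]>>> >>> >>> >>> ... ... >>>
```

View pics/w1.png

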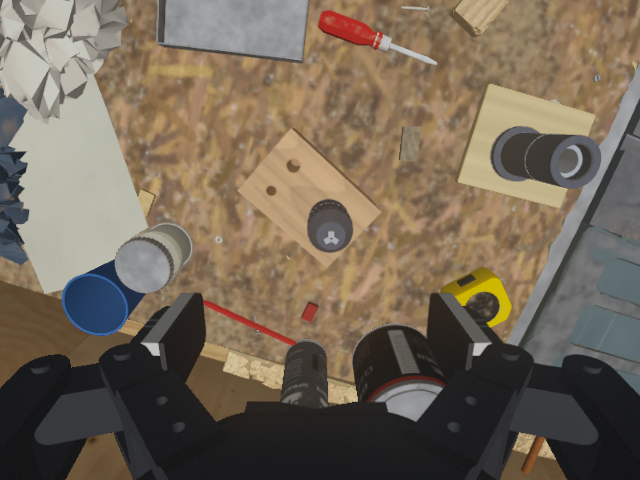

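The wrist view shows the chuck top at about (330,235), giving (619,74). The sleeve is at (572,160), and the spray and paint cans lie beyond the block. I'll check clearances and compute the descent.

```bash
python3 - <<'E'
from h import *
np.set_printoptions(suppress=True,precision=1)
z=np.load("w1.npz");P=z["P"];ok=z["ok"];v=np.mgrid[0:480,0:640][0]
for c in ["scene","side"]:
    zz=np.load(c+"0.npz");Q=cloud(arm.camera_info(c),zz["D"]);m=(zz["D"]>0)&(Q[...,2]>75)&(np.hypot(Q[...,0]-619,Q[...,1]-74)>26)&(np.hypot(Q[...,0]-619,Q[...,1]-74)<170);q=Q[m]
    d=np.hypot(q[:,0]-619,q[:,1]-74);
    for i in np.argsort(d)[:200:40]: print(c,q[i],d[i])
s=st();print(tool(s,[619,74,160]),tool(s,[619,74,78]))
E
```

```text
scene [700.2 -67.9  77.2] 163.53209468489703
side [707.3 -67.   76.7] 166.39433141586545
3.15 [604.9  54.6 291.6] [-0.2  1.   0.   0. ] [ 0.5  0.4 -0.2] 85.5 0.0 [ 0.4  0.3  0.1  0.  -1.3 -1.6]
[-0.1  0.1  0.5] [-0.1  0.1  0.9]
```

>>> arm_command(
  rows=[
    [[-0.077,0.057,0.1],[0,0,0]],
    [[-0.077,0.057,0.3],[0,0,0]],
    [[-0.077,0.057,0.45],[0,0,0]],
    [[-0.077,0.057,0.6],[0,0,0]],
    [[-0.077,0.057,0.7],[0,0,0]],
  ],
)

```text
clock: 3.65
position: [617.8, 73.5, 113.9]
ee_rot: [-0.152, 0.988, -0.0, -0.002]
contact_force: [0.1, -0.1, -1.1]
gripper_width: 85.4
grasp_force: 0.0
```

>>> arm_command(
  rows=[
    [[0,0,0.08],[0,0,0]],
    [[0,0,0.145],[0,0,0]],
    [[0,0,0.145],[0,0,0]],
    [[0,0,0.145],[0,0,0]],
  ],
)

```text
clock: 4.05
position: [619.6, 74.1, 80.7]
ee_rot: [-0.153, 0.988, -0.0, 0.0]
contact_force: [-0.1, -0.5, 1.1]
gripper_width: 85.5
grasp_force: 0.0
```

>>> arm_command(
  rows=[
    [[0,0,0],[0,0,0]],
    [[0,0,0],[0,0,0]],
    [[0,0,0],[0,0,0]],
    [[0,0,0],[0,0,0]],
    [[0,0,0],[0,0,0]],
  ],
  grip=0.3,
)

```text
clock: 4.55
position: [620.1, 74.8, 81.4]
ee_rot: [-0.153, 0.988, -0.0, 0.001]
contact_force: [-0.6, -0.2, 5.7]
gripper_width: 38.5
grasp_force: 60.8
```

>>> arm_command(
  rows=[
    [[0,0,-0.06],[0,0,0]],
    [[0,0,-0.2],[0,0,0]],
    [[0,0,-0.4],[0,0,0]],
    [[0,0,-0.6],[0,0,0]],
    [[0,0,-0.6],[0,0,0]],
  ],
  grip=0,
)

```text
clock: 5.05
position: [623.2, 75.5, 238.2]
ee_rot: [-0.153, 0.988, 0.001, 0.008]
contact_force: [-0.0, 0.6, -1.9]
gripper_width: 38.4
grasp_force: 61.5
```

```bash
python3 -i w.py w2 <<'E'
s["position"],s["contact_force"]
fit("rim",497,254,45,109,125)
fit("tube",497,254,45,30,104)
m=ok&(P[...,2]>6)&(P[...,2]<18)&(np.hypot(P[...,0]-487,P[...,1]-265)<110); print(cv2.minAreaRect(P[m][:,:2].astype(np.float32)))
m=ok&(P[...,2]>14)&(P[...,2]<26)&(np.hypot(P[...,0]-445,P[...,1]+65)<110)&(P[...,1]<10); Q=P[m][:,:2].astype(np.float32); print("tray",len(Q),cv2.minAreaRect(Q) if len(Q) else 0)
fit("arbor in hand",620,75,60,180,270)
m=ok&(np.hypot(P[...,0]-620,P[...,1]-75)<26)&(P[...,2]>140)&(P[...,2]<290);Q=P[m]
for z in range(145,290,10):
    q=Q[abs(Q[:,2]-z)<5]
    if len(q)>5: print(z,len(q),np.median(q,0),q.min(0),q.max(0))

E
```

```text
5.05 [623.2  75.5 238.2] [-0.2  1.   0.   0. ] [-0.   0.6 -1.9] 38.4 61.5 [ 0.4  0.4  0.   0.  -1.2 -1.6]
(array([623.2,  75.5, 238.2]), array([-0. ,  0.6, -1.9]))
rim 2183 med [497.3 254.6 114. ] lo [476.8 233.7 109.7] hi [518.1 275.8 115.5] circ [497.6 254.5] 19.42652590224148 mec 497.5323181152344 255.65472412109375 23.673660278320312
tube 3794 med [499.7 239.   83.1] lo [480.4 233.   34.1] hi [519.6 268.7 102.7] circ [498.8 250.4] 18.028084783703253 mec 497.3597717285156 254.9497528076172 23.228437423706055
((487.76763916015625, 265.57501220703125), (110.9373779296875, 131.37991333007812), 4.508000373840332)
tray 510 ((494.3304138183594, -70.01366424560547), (13.69615364074707, 148.0416717529297), 15.91292953491211)
arbor in hand 6227 med [606.   70.4 255.9] lo [601.5  45.5 224.2] hi [625.4 103.6 269.2] circ [633.7  80.1] 31.86945904954372 mec 616.59228515625 74.7342758178711 33.05697250366211
165 64 [615.5  74.1 165.7] [614.2  68.4 160.5] [620.1  83.2 170. ]
175 93 [614.7  73.5 175.6] [613.1  67.5 170. ] [622.5  82.7 180. ]
185 94 [613.6  73.5 184.8] [612.4  67.1 180.1] [619.9  82.  190. ]
195 23 [612.5  73.4 191.6] [612.   69.3 190.2] [615.2  79.5 193.3]
225 267 [604.2  70.6 225.5] [602.2  56.4 221.5] [620.8  92.4 230. ]
235 602 [604.   70.5 235.9] [601.7  56.3 230. ] [621.6  93.  240. ]
245 972 [605.7  69.2 245.5] [601.1  49.1 240. ] [622.   96.5 250. ]
255 1350 [605.6  69.4 255.3] [600.8  49.  250. ] [621.3  96.3 260. ]
265 1874 [605.5  69.4 265.6] [600.7  49.  260. ] [639.1  98.4 270. ]
275 5306 [609.5  70.2 275.8] [601.2  49.  270. ] [639.2  99.9 280. ]
285 6855 [614.8  73.  287.1] [603.2  49.1 280. ] [633.3  96.5 290. ]>>> >>> >>> >>> >>> >>> >>> >>> ... ... ... >>>
```

View pics/w2.png

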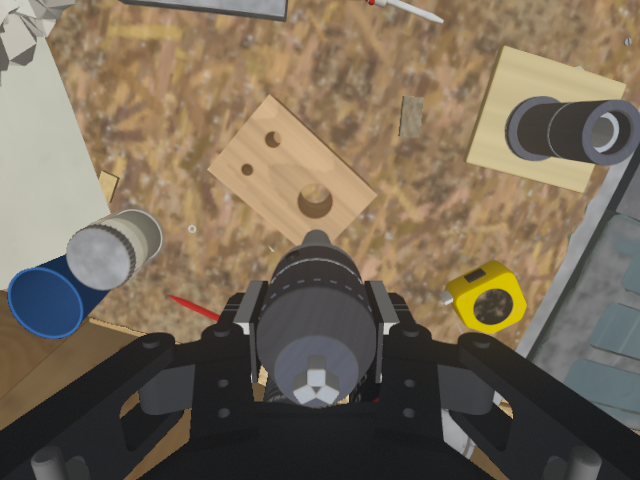

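The arbor hangs upright in the grip and has cleared the block (tip at about (317,235)). The sleeve rim at (605,130) measures (497.5,254.6). I'll move it over.

>>> arm_command(
  rows=[
    [[0.05,0.15,0],[0,0,0]],
    [[0.1,0.33,0],[0,0,0]],
    [[0.15,0.51,0],[0,0,0]],
    [[0.21,0.69,0],[0,0,0]],
    [[0.25,0.834,0],[0,0,0]],
  ],
)

```text
clock: 5.6
position: [493.7, 255.5, 227.2]
ee_rot: [-0.153, 0.988, -0.001, -0.003]
contact_force: [0.5, -0.3, -2.5]
gripper_width: 38.7
grasp_force: 61.5
```

>>> arm_command(
  rows=[
    [[0,0,0],[0,0,0]],
    [[0,0,0],[0,0,0]],
    [[0,0,0],[0,0,0]],
    [[0,0,0],[0,0,0]],
  ],
)

```text
clock: 6.0
position: [497.0, 253.6, 229.1]
ee_rot: [-0.152, 0.988, -0.0, -0.001]
contact_force: [-0.4, 0.5, -2.4]
gripper_width: 38.6
grasp_force: 61.7
```

```bash
python3 -i w.py w3 <<'E'
s["position"],s["ee_rot"]
fit("rim",497,254,45,109,125)
x,y=s["position"][:2]
m=ok&(np.hypot(P[...,0]-x,P[...,1]-y)<26)&(P[...,2]>125)&(P[...,2]<240);Q=P[m]
for z in list(range(150,186,6))+list(range(215,240,8)):
    q=Q[abs(Q[:,2]-z)<3]
    if len(q)<5: continue
    zs=(z-154.5); r=8+zs*5/62 if zs<62 else 20
    A=q[:,:2]; from scipy.optimize import least_squares
    f=least_squares(lambda c:np.hypot(*(A-c).T)-r,[x,y],loss='soft_l1'); print(z,len(q),f.x)

I1,D1=arm.get_image("scene");I2,D2=arm.get_image("side");cv2.imwrite("pics/b.png",np.hstack([cv2.resize(I1[150:400,170:370],(400,500)),cv2.resize(I2[80:280,210:370],(400,500))]))
E
```

```text
6.0 [497.  253.6 229.1] [-0.2  1.  -0.  -0. ] [-0.4  0.5 -2.4] 38.6 61.7 [ 0.8  0.3 -0.2 -0.  -1.1 -2. ]
(array([497. , 253.6, 229.1]), array([-0.2,  1. , -0. , -0. ]))
rim 1435 med [488.9 251.  114. ] lo [475.5 234.9 111.3] hi [511.5 277.2 115.3] circ [496.4 255.8] 19.136881319200242 mec 497.3284606933594 256.0971374511719 23.07254981994629
150 11 [495.2 254. ]
156 40 [495.4 254.2]
162 50 [495.4 254. ]
168 57 [495.4 254. ]
174 57 [495.4 254.1]
180 52 [495.4 254.2]
215 196 [467.9 245.7]
223 264 [495.8 254.2]
231 487 [495.8 254. ]
239 386 [495.6 253.9]
True>>> >>> >>> >>> >>> ... ... ... ... ... ... >>> >>>
```

View pics/b.png

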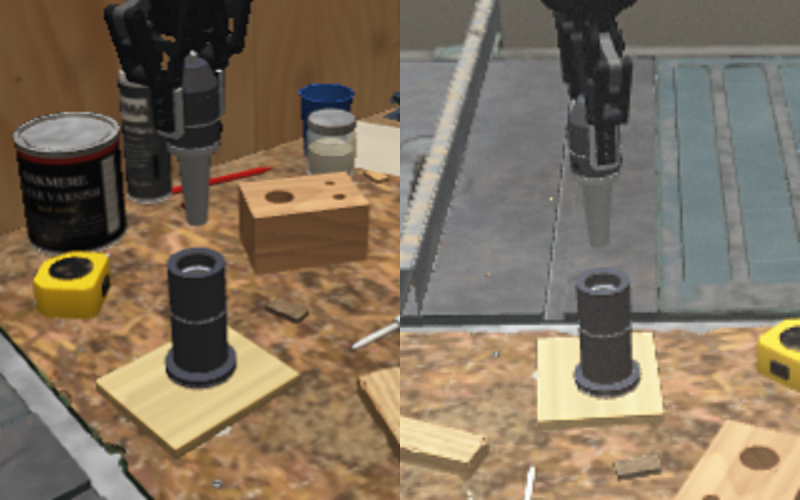

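The arbor hangs straight over the sleeve, whose mouth shows at about (198,262) left and (605,285) right. I'll correct by about 2 mm and lower it to just above where it could first touch.

>>> arm_command(
  rows=[
    [[-0.008,0.005,0],[0,0,0]],
    [[-0.008,0.005,0.12],[0,0,0]],
    [[-0.008,0.005,0.22],[0,0,0]],
    [[-0.008,0.005,0.28],[0,0,0]],
    [[-0.008,0.005,0.28],[0,0,0]],
  ],
)

```text
clock: 6.65
position: [497.6, 255.5, 157.7]
ee_rot: [-0.152, 0.988, -0.001, -0.002]
contact_force: [1.0, 0.6, -3.0]
gripper_width: 38.8
grasp_force: 61.6
```

>>> arm_command(
  rows=[
    [[0,0,0.01],[0,0,0]],
    [[0,0,0.02],[0,0,0]],
    [[0,0,0.03],[0,0,0]],
    [[0,0,0.03],[0,0,0]],
  ],
)

```text
clock: 7.05
position: [498.4, 256.4, 152.8]
ee_rot: [-0.153, 0.988, 0.0, 0.0]
contact_force: [0.3, -0.2, -3.9]
gripper_width: 38.7
grasp_force: 61.7
```

>>> arm_command(
  rows=[
    [[0,0,0.005],[0,0,0]],
    [[0,0,0.01],[0,0,0]],
    [[0,0,0.015],[0,0,0]],
    [[0,0,0.015],[0,0,0]],
  ],
)

```text
clock: 7.45
position: [498.4, 256.4, 148.7]
ee_rot: [-0.153, 0.988, -0.0, 0.0]
contact_force: [0.6, -0.6, -1.6]
gripper_width: 38.4
grasp_force: 61.8
```

>>> arm_command(
  rows=[
    [[0,0,0.005],[0,0,0]],
    [[0,0,0.01],[0,0,0]],
    [[0,0,0.01],[0,0,0]],
  ],
)

```text
clock: 7.75
position: [498.4, 256.4, 146.1]
ee_rot: [-0.153, 0.988, -0.0, -0.0]
contact_force: [0.0, -0.9, -2.4]
gripper_width: 38.6
grasp_force: 61.8
```

>>> arm_command(
  rows=[
    [[0,0,0.005],[0,0,0]],
    [[0,0,0.01],[0,0,0]],
    [[0,0,0.01],[0,0,0]],
  ],
)

```text
clock: 8.05
position: [498.3, 256.3, 143.6]
ee_rot: [-0.153, 0.988, -0.0, -0.0]
contact_force: [0.5, -1.3, -1.4]
gripper_width: 38.5
grasp_force: 61.8
```

>>> arm_command(
  rows=[
    [[0,0,0.005],[0,0,0]],
    [[0,0,0.01],[0,0,0]],
    [[0,0,0.01],[0,0,0]],
  ],
)

```text
clock: 8.35
position: [498.6, 256.1, 141.8]
ee_rot: [-0.153, 0.988, -0.0, 0.0]
contact_force: [0.0, -3.9, 3.0]
gripper_width: 38.3
grasp_force: 62.2
```

Contact, with a small sideways load toward -y. I'll ease 1 mm that way and keep pressing.

>>> arm_command(
  rows=[
    [[0.001,-0.004,0],[0,0,0]],
    [[0.001,-0.004,0],[0,0,0]],
  ],
)

```text
clock: 8.55
position: [498.6, 255.6, 141.7]
ee_rot: [-0.153, 0.988, 0.0, 0.0]
contact_force: [0.5, -1.7, 2.5]
gripper_width: 38.8
grasp_force: 62.2
```

>>> arm_command(
  rows=[
    [[0,0,0.004],[0,0,0]],
    [[0,0,0.004],[0,0,0]],
  ],
)

```text
clock: 8.75
position: [498.8, 255.7, 141.4]
ee_rot: [-0.153, 0.988, 0.0, 0.001]
contact_force: [-0.2, -3.1, 6.3]
gripper_width: 38.7
grasp_force: 62.6
```

>>> arm_command(
  rows=[
    [[0,-0.002,0.005],[0,0,0]],
    [[0,-0.002,0.005],[0,0,0]],
  ],
)

```text
clock: 8.95
position: [499.1, 255.7, 141.2]
ee_rot: [-0.153, 0.988, 0.001, 0.001]
contact_force: [-3.3, -2.1, 10.2]
gripper_width: 38.4
grasp_force: 63.0
```

>>> arm_command(
  rows=[
    [[0,0,0.003],[0,0,0]],
    [[0,0,0.003],[0,0,0]],
  ],
)

```text
clock: 9.15
position: [499.2, 255.7, 141.2]
ee_rot: [-0.153, 0.988, 0.001, 0.002]
contact_force: [-3.9, -2.6, 13.6]
gripper_width: 38.1
grasp_force: 63.4
```

>>> arm_command(
  rows=[
    [[0,0,0.002],[0,0,0]],
    [[0,0,0.002],[0,0,0]],
    [[0,0,0.002],[0,0,0]],
  ],
)

```text
clock: 9.45
position: [499.3, 255.8, 141.1]
ee_rot: [-0.153, 0.988, 0.001, 0.002]
contact_force: [-4.4, -2.2, 15.9]
gripper_width: 38.4
grasp_force: 63.5
```

```bash
python3 -i w.py w4 <<'E'
fit("chuck",498,255,35,150,178)
s["position"],s["contact_force"]
fit("rim",498,255,45,109,125)
E
```

```text
9.45 [499.3 255.8 141.1] [-0.2  1.   0.   0. ] [-4.4 -2.2 15.9] 38.4 63.5 [ 0.8  0.4 -0.3  0.  -0.9 -2. ]
chuck 6649 med [482.8 250.5 168. ] lo [477.9 225.9 151.3] hi [502.2 283.6 177.7] circ [505.5 258.9] 27.696626355656473 mec 493.2197265625 254.9822998046875 33.14607620239258
(array([499.3, 255.8, 141.1]), array([-4.4, -2.2, 15.9]))
rim 1821 med [481.9 250.3 114.2] lo [475.  234.5 110.4] hi [501.3 275.8 115.4] circ [497.2 256.1] 20.261648569100768 mec 497.2293395996094 256.0389099121094 23.021982192993164>>> >>> >>> >>>
```

>>> arm_command(
  rows=[
    [[0,0,-0.03],[0,0,0]],
    [[0,0,-0.08],[0,0,0]],
    [[0,0,-0.16],[0,0,0]],
    [[0,0,-0.26],[0,0,0]],
    [[0,0,-0.34],[0,0,0]],
  ],
)

```text
clock: 10.0
position: [498.3, 255.3, 223.1]
ee_rot: [-0.153, 0.988, 0.0, -0.0]
contact_force: [0.1, -0.2, -5.6]
gripper_width: 38.4
grasp_force: 61.5
```

>>> arm_command(
  rows=[
    [[0,0,0],[0,0,0]],
    [[0,0,0],[0,0,0]],
    [[0,0,0],[0,0,0]],
  ],
)

```text
clock: 10.3
position: [497.4, 254.4, 220.6]
ee_rot: [-0.153, 0.988, -0.001, -0.002]
contact_force: [-0.7, 0.7, -5.4]
gripper_width: 38.1
grasp_force: 61.5
```

```bash
python3 - <<'E'
from h import *
np.set_printoptions(suppress=True,precision=1)
s=st();print(s["contact_force"])
I1,D1=arm.get_image("scene");I2,D2=arm.get_image("side")
cv2.imwrite("pics/c.png",np.hstack([cv2.resize(I1[150:350,190:350],(400,500)),I2[0:500,150:550]]) if 0 else np.hstack([cv2.resize(I1[120:370,170:370],(400,500)),cv2.resize(I2[180:430,170:370],(400,500))]))
# tool in hand
for c,D in(("scene",D1),("side",D2)):
    P=cloud(arm.camera_info(c),D)
    for z0,z1 in((90,100),(110,180)):
        Q=P[(D>0)&(np.hypot(P[...,0]-499,P[...,1]-255)<45)&(P[...,2]>z0)&(P[...,2]<z1)]
        if len(Q)<20: print("few");continue
        A=np.c_[2*Q[:,:2],np.ones(len(Q))];k=np.linalg.lstsq(A,(Q[:,:2]**2).sum(1),rcond=None)[0];print(c,z0,len(Q),k[:2],np.sqrt(k[2]+k[:2]@k[:2]),Q[:,2].min())
    # tray
    for a in (0,):
        m=(D>0)&(P[...,2]>13)&(P[...,2]<27)&(P[...,1]<10)&(P[...,1]>-170)&(P[...,0]>370)&(P[...,0]<530)
        lab=cv2.connectedComponentsWithStats(cv2.dilate(m.astype(np.uint8),np.ones((3,3))))
        for i in range(1,lab[0]):
            Q=P[m&(lab[1]==i)][:,:2].astype(np.float32)
            if len(Q)>60: print(c,"comp",len(Q),lab[3][i],cv2.minAreaRect(Q))
E
```

```text
10.3 [497.4 254.4 220.6] [-0.2  1.  -0.  -0. ] [-0.7  0.7 -5.4] 38.1 61.5 [ 0.8  0.3 -0.2 -0.  -1.1 -2. ]
[-0.7  0.7 -5.4]
scene 90 212 [493.7 254.6] 28.17733566708914 90.41413103779905
scene 110 1159 [494.2 254.9] 21.321249399059617 110.05226620660306
scene comp 437 [416.9 279.1] ((448.5320739746094, -73.98763275146484), (92.5538558959961, 169.56349182128906), 10.58678913116455)
side 90 112 [496.5 252.4] 28.396397050521095 90.58689602793413
side 110 647 [497.1 252.6] 21.728146700105942 110.07958938057504
side comp 352 [255.9 335. ] ((449.14990234375, -72.88638305664062), (90.34580993652344, 168.79745483398438), 10.515350341796875)
```

View pics/c.png

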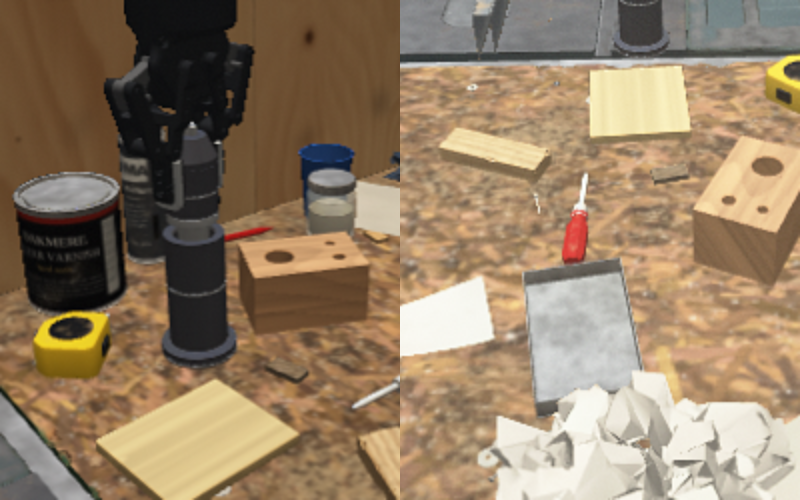

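The sleeve hangs from the chuck, about 79 mm clear of the pad. In the side picture the tray's rim corners are at about (232,316), (280,310), (291,365) and (239,386). I'll project those to get its centre.

```bash
python3 - <<'E'
from h import *
ci=arm.camera_info("side")
for p in((232,316),(280,310),(291,365),(239,386)): print(p,atz(ci,*p,20).round(1))
s=arm.read_state();print(tool(s,[449,-73,221]))
E
```

```text
(232, 316) [395.7 -17.8  20. ]
(280, 310) [481.7  -4.6  20. ]
(291, 365) [ 505.1 -132.5   20. ]
(239, 386) [ 424.9 -172.3   20. ]
[ 0.5816 -1.1899  0.0029]
```

>>> arm_command(
  rows=[
    [[0.04,-0.08,0],[0,0,0]],
    [[0.1,-0.21,0],[0,0,0]],
    [[0.16,-0.34,0],[0,0,0]],
    [[0.225,-0.47,0],[0,0,0]],
    [[0.29,-0.6,0],[0,0,0]],
  ],
)

```text
clock: 10.9
position: [474.0, 88.6, 221.9]
ee_rot: [-0.153, 0.988, -0.0, -0.001]
contact_force: [1.0, -0.5, -5.4]
gripper_width: 38.4
grasp_force: 61.7
```

>>> arm_command(
  rows=[
    [[0.06,-0.13,0],[0,0,0]],
    [[0.125,-0.26,0],[0,0,0]],
    [[0.19,-0.39,0],[0,0,0]],
    [[0.25,-0.52,0],[0,0,0]],
    [[0.289,-0.598,0],[0,0,0]],
  ],
)

```text
clock: 11.4
position: [449.9, -76.3, 222.1]
ee_rot: [-0.152, 0.988, -0.0, -0.001]
contact_force: [-0.2, 0.6, -6.0]
gripper_width: 38.2
grasp_force: 61.8
```

>>> arm_command(
  rows=[
    [[0,0,0],[0,0,0]],
    [[0,0,0],[0,0,0]],
    [[0,0,0],[0,0,0]],
    [[0,0,0],[0,0,0]],
  ],
)

```text
clock: 11.8
position: [451.2, -73.6, 222.6]
ee_rot: [-0.153, 0.988, 0.0, -0.0]
contact_force: [-0.2, -0.9, -5.4]
gripper_width: 38.4
grasp_force: 62.0
```

```bash
python3 -i w.py w5 <<'E'
np.round(s["position"],1),np.round(s["contact_force"],1)
I1,D1=arm.get_image("scene");I2,D2=arm.get_image("side")
cv2.imwrite("pics/d.png",np.hstack([cv2.resize(I[0:480],(400,300)),cv2.resize(I2[180:480,100:500],(400,300))]))
for c,D in(("scene",D1),("side",D2)):
    C=cloud(arm.camera_info(c),D);x,y=s["position"][:2]
    for z0,z1 in((92,98),(110,180)):
        Q=C[(D>0)&(np.hypot(C[...,0]-x,C[...,1]-y)<45)&(C[...,2]>z0)&(C[...,2]<z1)]
        if len(Q)>20: A=np.c_[2*Q[:,:2],np.ones(len(Q))];k=np.linalg.lstsq(A,(Q[:,:2]**2).sum(1),rcond=None)[0];print(c,z0,len(Q),k[:2],np.sqrt(k[2]+k[:2]@k[:2]))
        Q=C[(D>0)&(np.hypot(C[...,0]-x,C[...,1]-y)<33)&(C[...,2]>50)]
    print("low",np.percentile(Q[:,2],[0,1]))

E
```

```text
11.8 [451.2 -73.6 222.6] [-0.2  1.   0.  -0. ] [-0.2 -0.9 -5.4] 38.4 62.0 [ 0.2  0.1 -0.4 -0.  -1.1 -1.5]
(array([451.2, -73.6, 222.6]), array([-0.2, -0.9, -5.4]))
True
scene 92 75 [449.5 -73.1] 29.32148052233119
scene 110 839 [449.5 -72.8] 22.28020148439854
low [92.  94.9]
side 92 82 [450.3 -74. ] 29.509731580393343
side 110 1005 [450.5 -74.1] 22.572452285349716
low [92.7 95.5]>>> >>> >>> >>> ... ... ... ... ... ... ... >>>
```

View pics/d.png

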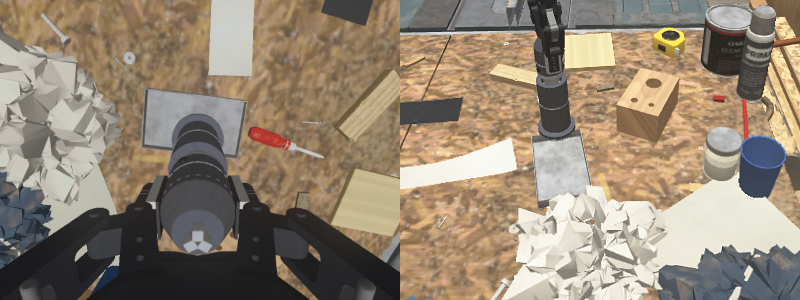

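The wrist picture shows the foot above the tray, with tray corners at about (147,88), (246,102), (240,157) and (142,148) in the half-width picture. The paper is clear of the tray. I'll fit the tray rim from this view.

```bash
python3 - <<'E'
from h import *
ci=arm.camera_info("wrist")
for p in((147,88),(246,102),(240,157),(142,148)): print(atz(ci,p[0]*1.6,p[1]*1.6,20).round(1))
z=np.load("w5.npz");P=z["P"]
m=z["ok"]&(P[...,2]>14)&(P[...,2]<25)&(np.hypot(P[...,0]-451,P[...,1]+83)<100)&(P[...,1]<0)
n,l,stt,_=cv2.connectedComponentsWithStats(cv2.dilate(m.astype(np.uint8),np.ones((3,3))))
for i in range(1,n):
    Q=P[m&(l==i)][:,:2].astype(np.float32)
    if len(Q)>60: print(len(Q),cv2.minAreaRect(Q))
E
```

```text
[ 418.4 -158.2   20. ]
[394.2 -16.7  20. ]
[475.4   4.2  20. ]
[ 507.2 -143.1   20. ]
1015 ((450.3653564453125, -79.99811553955078), (90.89634704589844, 149.93783569335938), 10.539345741271973)
```

The tray fits at centre (450,-80), 91 x 150 mm, and the foot is well inside it. Lowering.

>>> arm_command(
  rows=[
    [[0,0,0.08],[0,0,0]],
    [[0,0,0.18],[0,0,0]],
    [[0,0,0.27],[0,0,0]],
    [[0,0,0.34],[0,0,0]],
    [[0,0,0.34],[0,0,0]],
  ],
)

```text
clock: 12.45
position: [449.1, -74.2, 135.5]
ee_rot: [-0.153, 0.988, 0.0, -0.003]
contact_force: [-1.0, -0.1, -5.7]
gripper_width: 38.2
grasp_force: 62.1
```

>>> arm_command(
  rows=[
    [[0,0,0.005],[0,0,0]],
    [[0,0,0.01],[0,0,0]],
    [[0,0,0.015],[0,0,0]],
    [[0,0,0.015],[0,0,0]],
  ],
)

```text
clock: 12.85
position: [451.3, -74.2, 134.6]
ee_rot: [-0.153, 0.988, 0.0, 0.001]
contact_force: [0.3, -1.2, -5.4]
gripper_width: 38.3
grasp_force: 62.1
```

>>> arm_command(
  rows=[
    [[0,0,0.005],[0,0,0]],
    [[0,0,0.008],[0,0,0]],
    [[0,0,0.008],[0,0,0]],
  ],
)

```text
clock: 13.15
position: [450.9, -74.3, 132.0]
ee_rot: [-0.153, 0.988, 0.0, -0.0]
contact_force: [-0.9, 0.5, -5.3]
gripper_width: 38.2
grasp_force: 62.1
```

>>> arm_command(
  rows=[
    [[0,0,0.004],[0,0,0]],
    [[0,0,0.006],[0,0,0]],
    [[0,0,0.006],[0,0,0]],
  ],
)

```text
clock: 13.45
position: [451.3, -74.3, 131.0]
ee_rot: [-0.153, 0.988, -0.0, 0.0]
contact_force: [-0.7, 0.0, -0.4]
gripper_width: 38.3
grasp_force: 62.6
```

>>> arm_command(
  rows=[
    [[0,0,0.002],[0,0,0]],
    [[0,0,0.002],[0,0,0]],
  ],
)

```text
clock: 13.65
position: [451.5, -74.3, 131.0]
ee_rot: [-0.153, 0.988, -0.0, 0.001]
contact_force: [-2.9, 1.2, 5.2]
gripper_width: 38.4
grasp_force: 63.2
```

>>> arm_command(
  rows=[
    [[0,0,0],[0,0,0]],
    [[0,0,0],[0,0,0]],
    [[0,0,0],[0,0,0]],
    [[0,0,0],[0,0,0]],
    [[0,0,0],[0,0,0]],
  ],
  grip=1,
)

```text
clock: 14.15
position: [451.1, -74.3, 130.0]
ee_rot: [-0.153, 0.988, -0.0, 0.0]
contact_force: [0.3, -0.0, 0.1]
gripper_width: 85.7
grasp_force: 0.0
```

>>> arm_command(
  rows=[
    [[0,0,-0.04],[0,0,0]],
    [[0,0,-0.14],[0,0,0]],
    [[0,0,-0.28],[0,0,0]],
    [[0,0,-0.44],[0,0,0]],
    [[0,0,-0.6],[0,0,0]],
  ],
)

```text
clock: 14.65
position: [450.7, -74.4, 282.4]
ee_rot: [-0.153, 0.988, -0.0, 0.0]
contact_force: [0.3, 0.4, -0.1]
gripper_width: 85.8
grasp_force: 0.0
```

>>> arm_command(
  rows=[
    [[0,0,0],[0,0,0]],
    [[0,0,0],[0,0,0]],
    [[0,0,0],[0,0,0]],
  ],
)

```text
clock: 14.95
position: [450.3, -74.3, 279.4]
ee_rot: [-0.153, 0.988, 0.0, -0.001]
contact_force: [0.4, 0.1, -0.6]
gripper_width: 85.4
grasp_force: 0.0
```

```bash
python3 - <<'E'
from h import *
st()
I1,D1=arm.get_image("scene");I2,D2=arm.get_image("side")
cv2.imwrite("pics/e.png",np.hstack([cv2.resize(I1[140:390,230:480],(400,400)),cv2.resize(I2[180:430,150:400],(400,400))]))
for c,D in(("scene",D1),("side",D2)):
    C=cloud(arm.camera_info(c),D)
    for z0,z1 in((5,11),(30,95),(125,170),(155,172)):
        Q=C[(D>0)&(np.hypot(C[...,0]-450,C[...,1]+74)<34)&(C[...,2]>z0)&(C[...,2]<z1)]
        if len(Q)>20: A=np.c_[2*Q[:,:2],np.ones(len(Q))];k=np.linalg.lstsq(A,(Q[:,:2]**2).sum(1),rcond=None)[0];print(c,z0,len(Q),k[:2].round(1),np.sqrt(k[2]+k[:2]@k[:2]).round(1))
E
```

```text
14.95 [450.3 -74.3 279.4] [-1.527e-01  9.883e-01  2.000e-04 -8.000e-04] [ 0.4  0.1 -0.6] 85.4 0.0 [ 0.194  0.058 -0.299 -0.    -1.215 -1.458]
scene 5 117 [449.  -72.7] 27.3
scene 30 680 [449.9 -73.6] 22.3
scene 125 488 [449.8 -73.3] 19.0
scene 155 198 [449.6 -72.9] 18.0
side 5 142 [451.  -75.2] 27.8
side 30 782 [451.2 -76.2] 21.5
side 125 618 [451.2 -75.1] 19.3
side 155 280 [451.4 -75.7] 18.2
```

View pics/e.png

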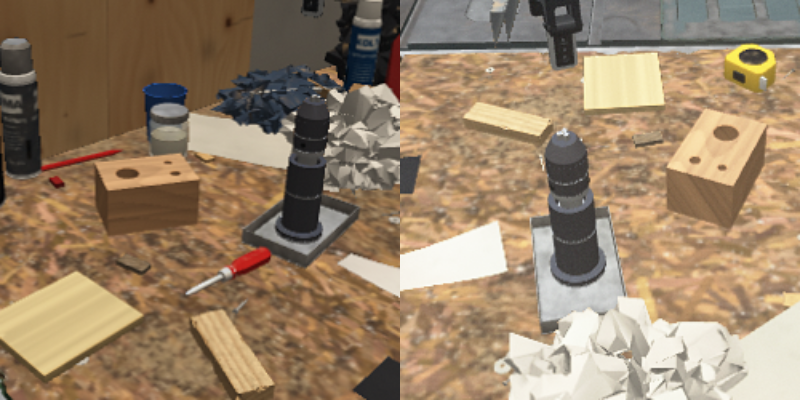

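The tool stands upright in the tray with its foot flat ((300,235) left, (578,270) right). The bystanders haven't moved and the gripper is clear.

```bash
python3 -c "
from bench import arm
print(arm.job_done())"
```

```text
the job is handed in; nothing more can be done
None
```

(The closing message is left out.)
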